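# Hold up the tray with the ring core

## Robot

A 6-joint arm with a two-finger parallel gripper is mounted at the origin on the work surface. World frame = base frame: x ahead of the robot, y to its left, z up, the work surface at z = 0. Lengths are in m, angles in rad, forces in N, time in s.
With the tool pointing down it reaches from about 0.225 to 0.875 m from the base axis. Payload 3.4 kg.
Tool frame: the origin (TCP) lies at the very end of the fingers, on their centre line; the grasp point (between the pads) lies 19 mm behind it; z points along the fingers, y is the direction in which the jaws open and shut (so a half turn about z gives the same grasp; the last joint's range is limited). The gripper opens to 85 mm and grips with 20 to 120 N. Pads are 22 mm wide; open, the fingers measure 114 mm over their backs; the gripper's body (76 mm by 85 mm) begins 54 mm behind the grasp point. The pads swing forward as they close: fully open they stand 13 mm farther back than shut.
Start: joints at [-0.121, 0.276, 1.505, -0, 1.361, -0.121], TCP at [0.575, -0, 0.231] pointing down, gripper open.
Joint ranges: [-2.89, 2.89], [-0.75, 2.08], [0.22, 2.7], [-1.18, 4.32], [0.11, 2.71], [-2.7, 2.7]. Speed limits (rad/s): [2.57, 2.57, 3.14, 3.14, 3.14, 3.14].

## Interface

Orientations are given as a unit quaternion [w, x, y, z].
In Python, from rig import telemetry, cams, sign_off, spotter gives the robot as it stands.
- The arm moves only by the tool servo_tool, never from a script. Its argument "steps" is a list of rows, each a list of 6 numbers: the shift along the tool's x, y, z in mm, then the turn, a rotation vector about the tool's x, y, z in degrees. In form: [[x, y, z, ax, ay, az], ...]. A call has 1 to 8 rows; each row is the pose to reach, as a shift and turn from the pose commanded when the call began, along the tool's axes at that moment; what a row does not reach only later rows make up. A row lasts 1/10 s, in which the tool goes at most 50 mm and 8.59 degrees, less where a joint would pass 70% of its speed; a pose out of reach is approached as far as the arm can. A call with a gripper value outside its range is refused whole. "hand" is the closure in counts, from 0 (fully open) to 255 (shut), set as the call begins (left out, the last holds). The fingers move at their own pace and stop on an object; "grip_force" is the grip in N (left out, the last holds). Time passes only in rows, so rows that repeat a pose let the fingers close. It gives the time, the measured TCP pose, the force and the opening at its end, in the units of the state.
- telemetry.get_state(): the state, without advancing time (a new reading comes with each control period).
- cams.get_image(name): name is "scene" or "side" or "wrist"; returns (picture, depth): 400x640x3 uint8, red, green, blue; 400x640 float32, m along the optical axis (not along the pixel's ray), 0 where there is no reading.
- cams.camera_model(name): a dict with "camera_matrix" (3x3 intrinsics, pixels), "origin" and "rotation" of the camera in the world; the wrist camera has in their place "tool_from_camera" (4x4, takes a point from camera to tool coordinates, whose origin is the TCP and whose axes are the flange's). Camera axes: x right, y up, looking along -z (the intrinsics and any distortion apply to the point x, -y, -z); pixel columns grow to the right and rows downward; lengths in m; the calibration is good to about 2 mm. A picture is of the moment at which its call begins: read the wrist's pose just before it. camera_model takes no time and is no camera call.
- sign_off(): hands the job in, once; it reports no verdict.
Trained networks look in the newest picture that a camera, given by its name, has taken for a name from the list of things; names that differ only in an ending like _2 or _b are one class to them, and where a whole thing is asked for, a point or a joint stands for the part that bears it (a point fixed in the world has none). Each returns a list of dicts, best first, with "conf" (0 to 1); they miss things now and then, are a little off and sometimes report something else, mostly with a low value. They report only what shows in the picture. A call takes as long as a camera call.
- spotter.outline_of(query, camera): "region" (400x640 bool, what is visible of it) and "rect" ([left, top, width, height] in pixels, round what is visible of it).
The state is a dict: "clock": time; "qpos": joint angles; "qd": joint speeds; "effort": joint torques, N m; "position": TCP position; "ee_rot": TCP orientation; "contact_force": force on the tool from outside, world axes, zero at the start; "moment": the same for the moment, N m; "width": finger opening in m.
Only numpy, scipy, OpenCV 4.12 (cv2) and the standard library are available. Lean on these libraries where they do the work, as an engineer would, in place of code of your own. Each camera call takes 0.05 s, during which the arm holds its last target.

## Task

One of the three handled trays carries the ring-shaped ferrite core. Lift that tray straight up by its handle, with the ring still lying in it, to between 12 and 30 cm above the bench so that I can check its underside, and hold it level and quite still for three seconds, then finish while still holding it there: do not put it down or let go. Keep it level all the way, and leave the other trays and everything else on the bench where they are.

Things in the scene. Friction and masses are not known exactly. Their poses are not given: they have to be found in the camera images.
- tray_a: open white tray, one of three alike, loose, about 0.25 kg, standing on the bench with one core in it. 140 (x) by 100 (y) by 30 mm high, walls and floor 4 mm. From its x ends sloping arms rise to a straight level handle bar along x: 74 mm long, 10 mm wide (y), 16 mm high, its middle 100 mm above the tray's underside. Origin: centre of the underside, z up. Turned up to 40 degrees.
- tray_b: open white tray, one of three alike, loose, about 0.25 kg, standing on the bench with one core in it. 140 (x) by 100 (y) by 30 mm high, walls and floor 4 mm. From its x ends sloping arms rise to a straight level handle bar along x: 74 mm long, 10 mm wide (y), 16 mm high, its middle 100 mm above the tray's underside. Origin: centre of the underside, z up. Turned up to 40 degrees.
- tray_c: open white tray, one of three alike, loose, about 0.25 kg, standing on the bench with one core in it. 140 (x) by 100 (y) by 30 mm high, walls and floor 4 mm. From its x ends sloping arms rise to a straight level handle bar along x: 74 mm long, 10 mm wide (y), 16 mm high, its middle 100 mm above the tray's underside. Origin: centre of the underside, z up. Turned up to 40 degrees.
- ring_core: ring-shaped ferrite core, dark grey, lying flat in one of the trays (which one varies), loose: 60 mm outside diameter, 36 mm hole, 22 mm high, roughly 0.15 to 0.3 kg. Origin: centre of its underside, z along the ring's axis. It lies within about 15 mm of its tray's centre and slides if the tray tips.
- block_core: plain rectangular ferrite block, same dark grey, in another tray: 54 by 36 by 22 mm high. Origin: centre of its underside. To be left alone.
- u_core: U-shaped ferrite core, same dark grey, lying flat in another tray: 52 by 44 by 22 mm high, with two legs along its +x. Origin: centre of its underside. To be left alone.
- flux_bottle: small round amber bottle, 34 mm diameter, 62 mm high, standing between two trays; origin centre of its underside. Loose; to be left alone.
- screw_jar: small round white jar, 36 mm diameter, 45 mm high, standing between two trays; origin centre of its underside. Loose; to be left alone.
- screwdriver: screwdriver with black handle, 190 mm long, lying beyond the trays; origin under its middle. Loose; to be left alone.
- multimeter: dark hand-held multimeter lying flat beyond the trays, 160 by 78 by 43 mm; origin centre of its underside. Loose; to be left alone.
- wrench: steel wrench, 160 mm long, lying at the left of the trays; origin under its middle. Loose; to be left alone.
- solder_spool: white flanged spool standing on end at the right of the trays, 54 mm diameter, 44 mm high; origin centre of its underside. Loose; to be left alone.
- mat: thin flat grey bench mat, 300 (its x) by 740 mm (its y), 1 mm thick, on which the trays stand in a row along its y about 250 mm apart; it lies fixed, turned up to 12 degrees. Origin: centre of its underside.

How it is judged:
By the outcome, as a careful person would: the job done as asked, in the order asked, and still so for the second after the job is handed in, while the arm keeps its last pose, push and grip.
It also fails if it takes over 38 s, if anything falls off the work surface, if the arm or the gripper's body presses on something with over 40 N, if the wrist force passes 120 N, or if a joint passes its speed limit or range.

## Working session

There is one attempt and no reset: what is moved stays moved. The work goes in short steps, Python scripts to look and compute and a tool call to move; the robot and the scene stay as the last step left them, time stands still between calls to the robot, and variables do not carry over. Pictures are saved under pics/ and viewed, and the job is handed in when it is done.

Besides the shell and the picture viewer there is one more tool, called as name(argument=value, ...), one argument or row to a line, values as JSON. servo_tool: Moves the arm, as the interface text tells. Its arguments: {"type":"object","properties":{"steps":{"type":"array","items":{"type":"array","items":{"type":"number"}}},"hand":{"type":"number"},"grip_force":{"type":"number"}},"required":["steps"]}

```bash
mkdir -p pics; ls; python3 - <<'E'
from rig import telemetry, cams, spotter
import cv2
s=telemetry.get_state(); print({k:s[k] for k in('clock','position','ee_rot','width')})
for n in('scene','side'):
    p,d=cams.get_image(n); cv2.imwrite(f'pics/{n}0.png',p[:,:,::-1])
    m=cams.camera_model(n); print(n,m)
    for q in ('ring_core','tray_a'):
        for r in spotter.outline_of(q,n): print(n,q,round(r['conf'],2),r['rect'])
E
```

```text
pics
{'clock': 0.0, 'position': array([5.74469534e-01, 7.26307798e-05, 2.30463963e-01]), 'ee_rot': array([-7.09947559e-04,  7.07102065e-01,  7.07110930e-01, -5.45798184e-04]), 'width': 0.08555163584553478}
scene {'camera_matrix': array([[440.81960782,   0.        , 322.80425033],
       [  0.        , 440.81960782, 191.81633092],
       [  0.        ,   0.        ,   1.        ]]), 'origin': array([ 1.1362808 , -0.42282813,  0.98954949]), 'rotation': array([0.86613461, 0.27745949, 0.12757893, 0.39566488])}
scene ring_core 0.72 [346.3, 140.0, 19.8, 21.2]
scene tray_a 0.89 [179.0, 185.4, 49.2, 64.6]
scene tray_a 0.85 [251.8, 159.7, 51.1, 55.4]
side {'camera_matrix': array([[379.88487763,   0.        , 319.57875722],
       [  0.        , 379.88487763, 201.22720837],
       [  0.        ,   0.        ,   1.        ]]), 'origin': array([ 0.50304916, -0.65238904,  0.83126459]), 'rotation': array([ 0.93711287,  0.34248871, -0.0235774 , -0.06296874])}
side ring_core 0.52 [282.4, 151.3, 27.1, 17.8]
side ring_core 0.26 [363.9, 156.2, 34.8, 9.2]
side tray_a 0.92 [272.4, 136.2, 50.8, 42.1]
side tray_a 0.89 [239.9, 277.5, 74.5, 54.8]
```

View pics/scene0.png

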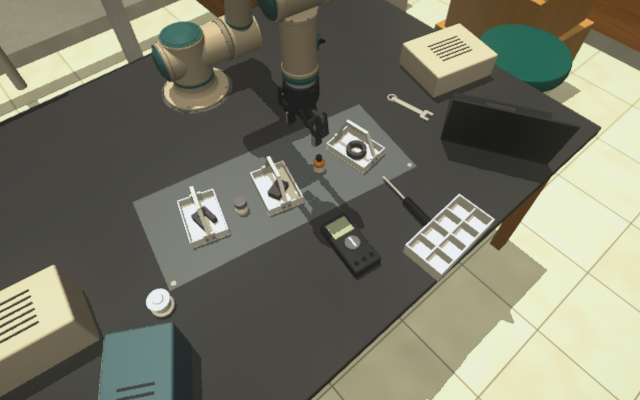

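View pics/side0.png

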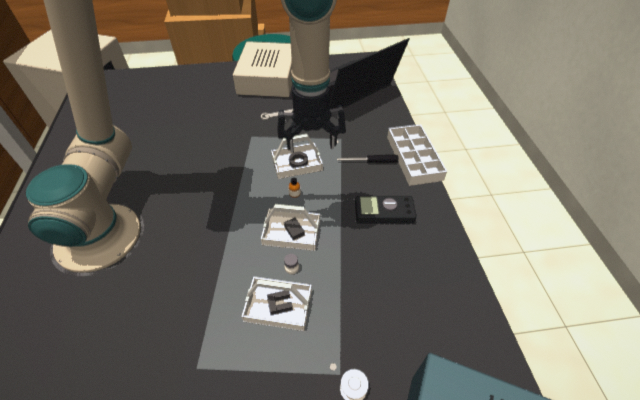

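The ring is in the far (leftmost) tray: scene (356,148), side (298,159). Next I'll locate its handle from depth.

```bash
cat > h.py <<'E'
import numpy as np
from scipy.spatial.transform import Rotation as R
from rig import telemetry, cams, spotter
def q2R(q): return R.from_quat(np.roll(q,-1)).as_matrix()
def cloud(n):
    s=telemetry.get_state(); p,d=cams.get_image(n); m=cams.camera_model(n); K=m['camera_matrix']
    v,u=np.mgrid[0:400,0:640]
    P=np.stack([(u-K[0,2])/K[0,0]*d,-(v-K[1,2])/K[1,1]*d,-d],-1)
    if n=='wrist':
        T=m['tool_from_camera']; P=P@T[:3,:3].T+T[:3,3]; P=P@q2R(s['ee_rot']).T+s['position']
    else: P=P@q2R(m['rotation']).T+m['origin']
    P[d<=0]=np.nan
    return p,d,P,s
E
python3 - <<'E'
from h import *
import cv2
for n,(u,v) in (('scene',(356,148)),('side',(298,159))):
    p,d,P,s=cloud(n)
    c=np.nanmedian(P[v-12:v+12,u-12:u+12].reshape(-1,3),0); print(n,c)
    z=P[...,2]; m=(np.hypot(P[...,0]-c[0],P[...,1]-c[1])<.12)&(z>.075)&(z<.115)
    Q=P[m]; print(len(Q),Q.mean(0),Q.min(0),Q.max(0))
    x0,y0=u-80,v-60
    im=p[y0:y0+120,x0:x0+160,::-1].copy(); im2=im.copy(); im2[m[y0:y0+120,x0:x0+160]]=(0,0,255)
    cv2.imwrite(f'pics/c_{n}.png',cv2.resize(np.hstack([im,im2]),None,fx=2.5,fy=2.5))
    if len(Q)>10:
        (vx,vy,_,_)=cv2.fitLine(Q[:,:2].astype(np.float32),cv2.DIST_HUBER,0,.01,.01).ravel(); print('ang',np.degrees(np.arctan2(vy,vx)))
E
```

```text
scene [0.55106712 0.2102723  0.01432821]
204 [0.55647912 0.20398843 0.09883817] [0.5017002  0.19309575 0.07517161] [0.60412218 0.21595218 0.1105747 ]
ang 7.806607
side [0.55102638 0.20869301 0.01949258]
157 [0.54904833 0.20135116 0.09854305] [0.49799427 0.19063419 0.07574402] [0.59746878 0.21333572 0.10990657]
ang 7.823704
```

servo_tool(
  steps=[
    [26,-3,0,0,0,8],
    [52,-6,0,0,0,16],
    [78,-9,0,0,0,24],
    [104,-12,0,0,0,32],
    [130,-15,0,0,0,40],
    [156,-18,0,0,0,48],
    [182,-20,0,0,0,56],
    [204,-22,0,0,0,64],
  ],
)

```text
clock: 1.2
position: [0.5528, 0.2054, 0.2314]
ee_rot: [-0.0, 0.975, 0.222, 0.0]
contact_force: [0.3, -0.3, 1.0]
width: 0.0853
```

servo_tool(
  steps=[
    [0,0,0,0,0,8],
    [0,0,0,0,0,16],
    [0,0,0,0,0,18.2],
    [0,0,0,0,0,18.2],
    [0,0,0,0,0,18.2],
  ],
)

```text
clock: 1.7
position: [0.5531, 0.204, 0.2313]
ee_rot: [0.0, 0.998, 0.068, 0.0]
contact_force: [-0.0, -0.4, -0.3]
width: 0.0851
```

```bash
python3 - <<'E'
from h import *
import cv2
p,d,P,s=cloud('wrist'); cv2.imwrite('pics/w1.png',p[:,:,::-1])
print(s['position'],q2R(s['ee_rot']).round(4),s['qpos'].round(3) if hasattr(s['qpos'],'round') else s['qpos'])
z=P[...,2]; m=(np.hypot(P[...,0]-.552,P[...,1]-.204)<.06)&(z>.085)&(z<.115)
Q=P[m]; print(len(Q))
r=cv2.minAreaRect(Q[:,:2].astype(np.float32)*1000); print(r, np.nanpercentile(Q,[1,50,99],axis=0))
T=Q[Q[:,2]>np.percentile(Q[:,2],50)-.004]; print(cv2.minAreaRect(T[:,:2].astype(np.float32)*1000))
o=p[:,:,::-1].copy(); o[m]=(0,0,255); cv2.imwrite('pics/w1m.png',o)
for r in spotter.outline_of('ring_core','wrist'): print(r['conf'],r['rect'],np.nanmedian(P[r['region']],0))
E
```

```text
[0.55305071 0.20396241 0.23134471] [[ 9.906e-01  1.366e-01  2.000e-04]
 [ 1.366e-01 -9.906e-01 -0.000e+00]
 [ 2.000e-04  0.000e+00 -1.000e+00]] [ 0.235  0.298  1.473 -0.     1.37   1.669]
1317
((553.0860595703125, 205.7308807373047), (83.23949432373047, 9.672749519348145), 7.75868558883667) [[0.51291493 0.19725956 0.08696022]
 [0.55741765 0.20623908 0.10827589]
 [0.59374806 0.21500735 0.10991908]]
((549.0638427734375, 205.1857147216797), (75.13670349121094, 9.304189682006836), 7.469462871551514)
0.59 [283.5, 141.6, 60.5, 55.3] [0.55324335 0.1993912  0.02629127]
```

View pics/w1m.png

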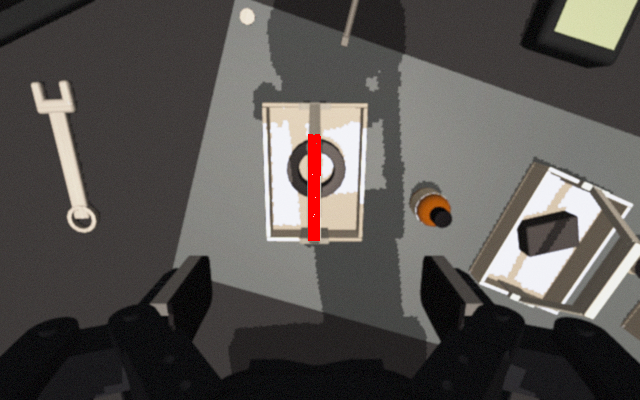

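The wrist view shows the ring in the tray under the handle (red bar, ~(314,188)). The fingers line up and stay clear of the bottle. Next: descend.

servo_tool(
  steps=[
    [-2.3,-1.3,25,0,0,0],
    [-2.3,-1.3,55,0,0,0],
    [-2.3,-1.3,85,0,0,0],
    [-2.3,-1.3,110,0,0,0],
    [-2.3,-1.3,130,0,0,0],
    [-2.3,-1.3,145,0,0,0],
    [-2.3,-1.3,150,0,0,0],
    [-2.3,-1.3,150,0,0,0],
  ],
)

```text
clock: 2.6
position: [0.5503, 0.2048, 0.0808]
ee_rot: [0.0, 0.998, 0.068, -0.001]
contact_force: [1.3, 0.6, 0.0]
width: 0.0857
```

```bash
python3 - <<'E'
from h import *
import cv2
p,d,P,s=cloud('wrist'); cv2.imwrite('pics/w2.png',p[:,:,::-1]); print(s['position'],s['contact_force'])
z=P[...,2]; m=(np.hypot(P[...,0]-.55,P[...,1]-.205)<.06)&(z>.1)&(z<.115)
print(m.sum(),cv2.minAreaRect(P[m][:,:2].astype(np.float32)*1000))
E
```

```text
[0.55027977 0.20479344 0.08076251] [1.2524811  0.64903722 0.00774386]
7354 ((552.7144165039062, 207.447265625), (97.391357421875, 66.54196166992188), 67.08287811279297)
```

View pics/w2.png

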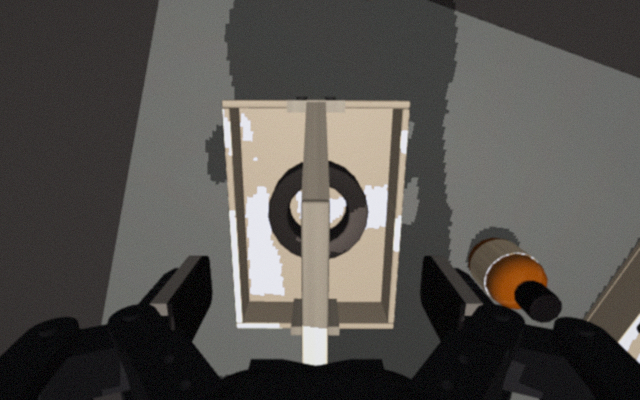

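The handle runs at column ~316, midway between the fingers (their inner edges at ~210 and ~422), and nothing is touching. Next: close.

servo_tool(
  steps=[
    [0,0,0,0,0,0],
    [0,0,0,0,0,0],
    [0,0,0,0,0,0],
    [0,0,0,0,0,0],
    [0,0,0,0,0,0],
    [0,0,0,0,0,0],
    [0,0,0,0,0,0],
    [0,0,0,0,0,0],
  ],
  hand=255,
  grip_force=80,
)

```text
clock: 3.45
position: [0.5506, 0.2053, 0.0817]
ee_rot: [-0.0, 0.998, 0.068, 0.0]
contact_force: [-0.6, 2.0, 3.3]
width: 0.0086
```

```bash
python3 - <<'E'
from h import *
import cv2
p,d,P,s=cloud('wrist'); cv2.imwrite('pics/w3.png',p[:,:,::-1]); print(s['position'],s['contact_force'],s['moment'],s['width'])
E
```

```text
[0.55062638 0.20529796 0.0816766 ] [-0.64138854  1.97334849  3.33222912] [ 0.27281597  0.16368882 -0.01858664] 0.008630513783994627
```

View pics/w3.png

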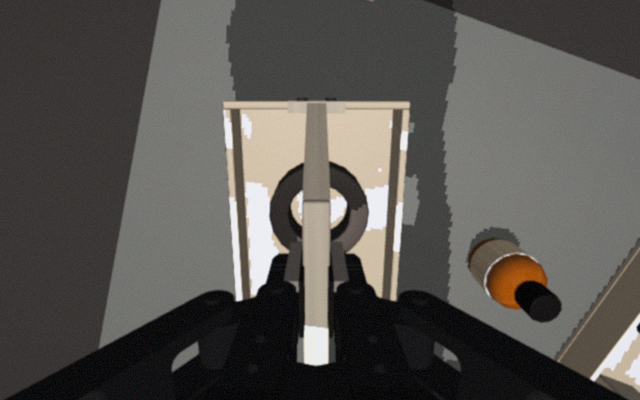

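The fingers are closed on the bar in the middle of the image, with the ring unmoved. Next: a gentle first lift.

servo_tool(
  steps=[
    [0,0,-1,0,0,0],
    [0,0,-3,0,0,0],
    [0,0,-6,0,0,0],
    [0,0,-10,0,0,0],
    [0,0,-14,0,0,0],
    [0,0,-17,0,0,0],
    [0,0,-19,0,0,0],
    [0,0,-20,0,0,0],
  ],
)

```text
clock: 4.3
position: [0.5507, 0.205, 0.1017]
ee_rot: [-0.0, 0.998, 0.068, 0.0]
contact_force: [0.1, -0.0, -4.9]
width: 0.0083
```

```bash
cat > lv.py <<'E'
from h import *
import cv2,sys
p,d,P,s=cloud('wrist'); cv2.imwrite(f'pics/{sys.argv[1]}.png',p[:,:,::-1]); print(s['position'],q2R(s['ee_rot'])[:,2].round(4),s['contact_force'],s['moment'],s['width'])
# tray floor in tool-aligned coords: plane fit
for n in ('wrist','scene','side'):
    if n!='wrist': p,d,P,s=cloud(n)
    h0=s['position'][2]-.081; c,sn=np.cos(.134),np.sin(.134)
    D=P-np.array([.5505,.205,0]); X=D[...,0]*c+D[...,1]*sn; Y=-D[...,0]*sn+D[...,1]*c
    z=P[...,2]-h0
    m=(abs(X)<.062)&(abs(Y)<.042)&(z>-.008)&(z<.014)
    A=np.c_[X[m],Y[m],np.ones(m.sum())]; b=P[...,2][m]
    w=np.ones(len(b),bool)
    for _ in range(4):
        k=np.linalg.lstsq(A[w],b[w],rcond=None)[0]; e=abs(A@k-b); w=e<max(.002,2*np.median(e))
    print(n,m.sum(),'slopes deg',np.degrees(k[:2]).round(2),'floor z',k[2].round(4))
for r in spotter.outline_of('ring_core','wrist')[:0]: pass
E
python3 lv.py w4
```

```text
[0.55071029 0.20499786 0.10170163] [ 6.e-04  1.e-04 -1.e+00] [ 0.07325705 -0.01083551 -4.93605762] [ 0.00760693 -0.00352127  0.06781587] 0.008260296151192432
wrist 11775 slopes deg [-0.04  0.09] floor z 0.0245
scene 430 slopes deg [-0.09 -0.19] floor z 0.0234
side 364 slopes deg [ 0.29 -0.8 ] floor z 0.0241
```

View pics/w4.png

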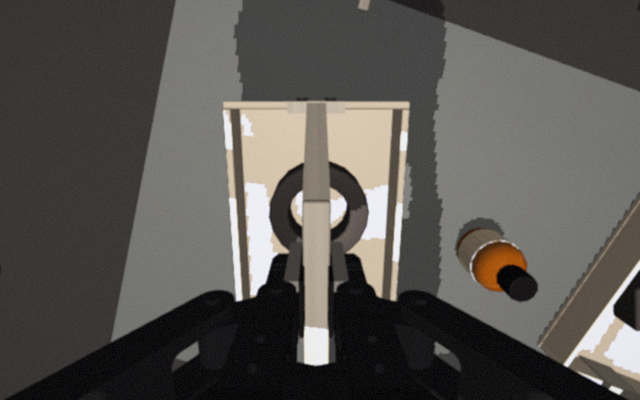

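The tray is in the air and level, and the tray and ring sit at the same pixels as before, so nothing slipped. Next: on up to an underside height of about 0.20 m.

servo_tool(
  steps=[
    [0,0,-3,0,0,0],
    [0,0,-10,0,0,0],
    [0,0,-20,0,0,0],
    [0,0,-32,0,0,0],
    [0,0,-45,0,0,0],
    [0,0,-58,0,0,0],
    [0,0,-71,0,0,0],
    [0,0,-84,0,0,0],
  ],
)

```text
clock: 5.3
position: [0.5507, 0.205, 0.1868]
ee_rot: [-0.0, 0.998, 0.068, 0.0]
contact_force: [0.1, 0.1, -4.3]
width: 0.0087
```

servo_tool(
  steps=[
    [0,0,-13,0,0,0],
    [0,0,-26,0,0,0],
    [0,0,-39,0,0,0],
    [0,0,-52,0,0,0],
    [0,0,-65,0,0,0],
    [0,0,-78,0,0,0],
    [0,0,-87,0,0,0],
    [0,0,-92,0,0,0],
  ],
)

```text
clock: 6.1
position: [0.551, 0.2051, 0.2786]
ee_rot: [-0.0, 0.998, 0.068, 0.001]
contact_force: [-0.3, -0.4, -5.0]
width: 0.0085
```

servo_tool(
  steps=[
    [0,0,-3,0,0,0],
    [0,0,-4,0,0,0],
    [0,0,-4,0,0,0],
    [0,0,-4,0,0,0],
    [0,0,-4,0,0,0],
    [0,0,-4,0,0,0],
    [0,0,-4,0,0,0],
    [0,0,-4,0,0,0],
  ],
)

```text
clock: 6.9
position: [0.5506, 0.205, 0.2813]
ee_rot: [0.0, 0.998, 0.068, -0.0]
contact_force: [0.7, 0.3, -5.2]
width: 0.0083
```

```bash
python3 lv.py w5
```

```text
[0.55055559 0.20495776 0.28127409] [-0. -0. -1.] [ 0.73359741  0.29511317 -5.1987963 ] [ 0.02871528  0.0228973  -0.04110383] 0.008291593601690316
wrist 11806 slopes deg [-0.06  0.08] floor z 0.2041
scene 444 slopes deg [ 0.33 -0.43] floor z 0.2028
side 349 slopes deg [-0.14 -0.17] floor z 0.2037
```

View pics/w5.png

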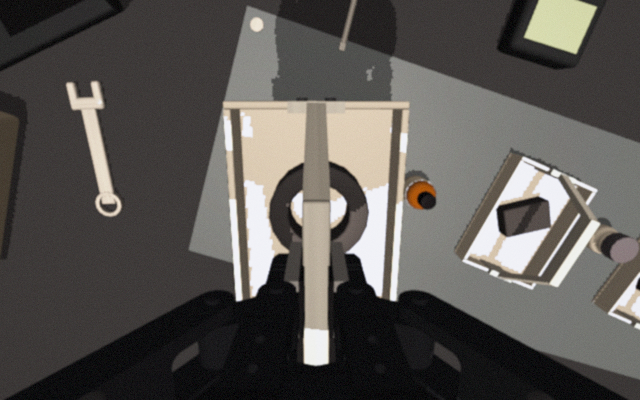

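The tray (columns 225–408) and ring (centre ~(319,210)) are unchanged in the wrist view. The underside is at about 0.20 m and level to within 0.1°. Next: hold for more than 3 s.

servo_tool(
  steps=[
    [0,0,0,0,0,0],
    [0,0,0,0,0,0],
    [0,0,0,0,0,0],
    [0,0,0,0,0,0],
    [0,0,0,0,0,0],
    [0,0,0,0,0,0],
    [0,0,0,0,0,0],
    [0,0,0,0,0,0],
  ],
)

```text
clock: 7.9
position: [0.5506, 0.2049, 0.2813]
ee_rot: [0.0, 0.998, 0.068, 0.0]
contact_force: [-0.4, -0.5, -4.7]
width: 0.0085
```

servo_tool(
  steps=[
    [0,0,0,0,0,0],
    [0,0,0,0,0,0],
    [0,0,0,0,0,0],
    [0,0,0,0,0,0],
    [0,0,0,0,0,0],
    [0,0,0,0,0,0],
    [0,0,0,0,0,0],
    [0,0,0,0,0,0],
  ],
)

```text
clock: 8.7
position: [0.5506, 0.205, 0.2813]
ee_rot: [0.0, 0.998, 0.068, 0.0]
contact_force: [-0.5, -1.3, -4.5]
width: 0.0087
```

servo_tool(
  steps=[
    [0,0,0,0,0,0],
    [0,0,0,0,0,0],
    [0,0,0,0,0,0],
    [0,0,0,0,0,0],
    [0,0,0,0,0,0],
    [0,0,0,0,0,0],
    [0,0,0,0,0,0],
    [0,0,0,0,0,0],
  ],
)

```text
clock: 9.5
position: [0.5506, 0.205, 0.2813]
ee_rot: [0.0, 0.998, 0.068, 0.0]
contact_force: [0.4, 0.5, -5.2]
width: 0.0085
```

servo_tool(
  steps=[
    [0,0,0,0,0,0],
    [0,0,0,0,0,0],
    [0,0,0,0,0,0],
    [0,0,0,0,0,0],
    [0,0,0,0,0,0],
    [0,0,0,0,0,0],
    [0,0,0,0,0,0],
    [0,0,0,0,0,0],
  ],
)

```text
clock: 10.3
position: [0.5506, 0.205, 0.2813]
ee_rot: [0.0, 0.998, 0.068, 0.0]
contact_force: [-0.2, 0.3, -5.0]
width: 0.0086
```

servo_tool(
  steps=[
    [0,0,0,0,0,0],
    [0,0,0,0,0,0],
    [0,0,0,0,0,0],
    [0,0,0,0,0,0],
    [0,0,0,0,0,0],
    [0,0,0,0,0,0],
    [0,0,0,0,0,0],
    [0,0,0,0,0,0],
  ],
)

```text
clock: 11.1
position: [0.5505, 0.205, 0.2813]
ee_rot: [0.0, 0.998, 0.068, 0.0]
contact_force: [0.3, 0.3, -5.7]
width: 0.0087
```

```bash
python3 lv.py w6; python3 - <<'E'
from h import *
import cv2
p,_=cams.get_image('scene'); cv2.imwrite('pics/scene6.png',p[:,:,::-1])
E
```

```text
[0.55054947 0.20495929 0.28133434] [ 1.e-04 -1.e-04 -1.e+00] [ 0.26519521  0.2591392  -5.72062677] [-0.01339221 -0.03633519 -0.00917987] 0.008690543493300852
wrist 11795 slopes deg [-0.08  0.11] floor z 0.2041
scene 447 slopes deg [0.37 0.53] floor z 0.2029
side 344 slopes deg [-0.05 -0.07] floor z 0.2039
```

View pics/scene6.png

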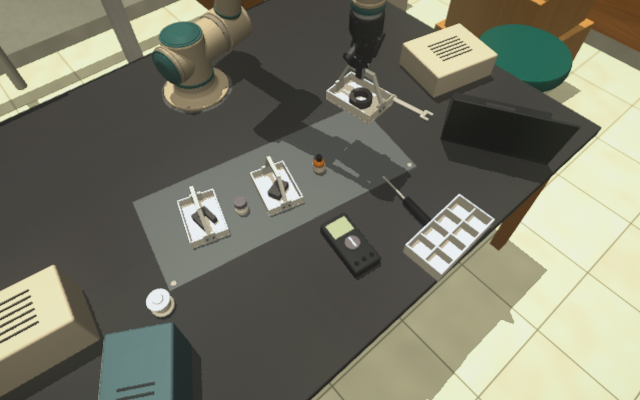

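The scene view shows the tray held up at (360,97) with the ring in it. The other trays, bottle, jar, tools and spool are at the same pixels as at the start.

```bash
python3 -c "
from rig import sign_off; print(sign_off())"
```

```text
the job is handed in; nothing more can be done
None
```

I lifted the tray with the ring core, the leftmost of the three, straight up by its handle. I held it still for about 4 s and handed the job in at about 11.5 s with the tray still gripped.

- **Height:** the underside is about 0.20 m above the bench (tray floor measured at 0.203–0.204 m by all three cameras).
- **Level:** the wrist camera shows a tilt of about 0.1° on both axes. The scene and side cameras gave up to 0.5° during the hold, and one early side-camera reading was 0.8°; both see far fewer points, so I relied on the wrist camera.
- **Stillness:** the tool position stayed within about 0.1 mm through the hold. The ring sits at the same place in the tray as before the lift.
- **Grip:** I set 80 N, and the measured load stayed at about 5 N. The fingers read 8.3–8.7 mm on the 10 mm bar, which I take as a sensor offset since nothing slipped.
- **Everything else:** the other trays and objects look unmoved in the last scene picture, compared by eye with the first. The raised tray is close to the wrench in that view and may hide part of it.

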